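Hang the utensil caddy on the kitchen rail and slide it up to its twin

TASK

Pick up the empty steel utensil caddy standing on the worktop and hook it over the rail on the free stretch in the middle, then slide it along the rail until its side is snug against the matching caddy that holds the wooden utensils. Do not shove that caddy along, leave the low spice tray and everything else where it is, and let go.

Things in the scene. Friction and masses are not known exactly. Their poses are not given: they have to be found in the camera images.
- caddy_mid (a point): Middle of the empty caddy's box; it stands upright on the worktop. Open-topped stainless box, walls 3 mm, 60 mm wide (y), 75 mm deep (x), 105 mm high, 0.2 to 0.4 kg. This point is 52.5 mm above the underside and 52.5 mm below the rim. z is up, x points from its front to its back, where the hook is. Its plain side walls can be gripped; only the hook stands above the rim, by 10 mm.
- caddy_hook (a point): Point in the empty caddy's hook where the rail's axis lies when it hangs: level with the rim, 54.5 mm from caddy_mid along x; same axes. The hook is 50 mm wide (y) and opens downwards. Its mouth is 24 mm wide: from the back plate's rear face 17 mm in front (-x) of this point to the lip's inner face 7 mm behind (+x). The strap's underside is 7 mm above this point.
- caddy_lip (a point): Middle of the lower edge of the empty caddy's hook lip, the lowest point to clear the rail: 20 mm below caddy_hook and 11 mm behind it (+x). The last 6 mm of the lip are turned outwards. The back plate in front of it runs down to the underside, 105 mm below caddy_hook.
- rail_mid (a point): Middle of the rail's axis. A level steel tube 14 mm in diameter, 190 mm above the worktop, along this frame's y between two square posts (16 mm) 290 mm to either side. Carriers hang on its -x side (the robot's side), their hooks over the top of the tube; z is up. Fixed; placed and turned differently each time.
- stay_mid (a point): Middle of the front face of the flat stay bar that joins the posts below the rail, 11.5 mm in front (-x) of the rail's axis and 70.5 mm below it; 25 mm high, as long as the rail, same axes. A hung carrier leans back until its back plate rests on this bar, about 0.066 rad (4 degrees) from upright.
- twin_mid (a point): Middle of the box of the matching caddy: same make and size as the empty one, but with three wooden utensils standing up to 65 mm above its rim, 0.3 to 0.5 kg. It hangs loose on the rail, 160 to 200 mm left or right of the rail's middle; y runs along the rail. The empty caddy goes beside it, on the side towards the rail's middle; when they touch, the two mids are 60 mm apart.
- tray_mid (a point): Middle of the box of the low spice tray that hangs on the other half of the rail: 100 mm wide along the rail, 75 mm deep, its box 50 mm high, with the same back plate and kind of hook as the caddies, and three small jars in it whose lids stand 13 mm above its rim. To be left alone.
- scale: White kitchen scale, 190 by 160 by 34 mm, loose on the worktop; origin under its centre. To be left alone.
- sauce_bottle: Brown sauce bottle, 62 mm in diameter, 210 mm high, loose; origin under its centre. To be left alone.
- chilli_jar: Jar of chilli sauce, 74 mm in diameter, 110 mm high, loose; origin under its centre. To be left alone.
- ramekin: White ceramic ramekin, 84 mm in diameter, 42 mm high, loose, standing under the rail; origin under its centre. To be left alone.
- salt_jar: Clear salt jar with a metal lid, 64 mm in diameter, 90 mm high, loose; origin under its centre. To be left alone.
- spatula: Spatula lying on the worktop, 260 mm long, loose; origin under its middle. To be left alone.
There are look-alikes about, which are no part of the job. What is shaped like the part that bears caddy_mid but orange or purple is not meant.

How it is judged:
By the outcome, as a careful person would: the job done as asked, in the order asked, and still so for the second after the job is handed in, with the robot touching nothing.
It also fails if it takes over 48 s, if anything falls off the work surface, if the arm or the gripper's body presses on something with over 40 N, if the wrist force passes 120 N, or if a joint passes its speed limit or range.

ROBOT

A 7-joint arm with a two-finger parallel gripper is mounted at the origin on the work surface. World frame = base frame: x ahead of the robot, y to its left, z up, the work surface at z = 0. Lengths are in m, angles in rad, forces in N, time in s.
With the tool pointing down it reaches from about 0.4 to 0.875 m from the base axis. Payload 19.3 kg.
Tool frame: the origin (TCP) lies where the fingers leave the gripper's body, on its centre line; the fingertips stand bot.tip_reach ahead of it and the grasp point (between the pads) lies 54 mm ahead of it (bot.tip_reach is the distance from the TCP to the fingertips, in m); z points along the fingers, y is the line along which they close (so a half turn about z gives the same grasp; the last joint's range is limited). The gripper opens to 85 mm and grips with 20 to 120 N. Pads are 22 mm wide; open, the fingers measure 114 mm over their backs; the gripper's body (76 mm by 85 mm) begins 54 mm behind the grasp point. The pads swing forward as they close: fully open they stand 13 mm farther back than shut.
Start: joints at [-1.265, 0.521, -0.036, 1.599, 0.021, 1.021, -0.113], TCP at [0.229, 0.581, 0.304] pointing down, gripper open.
Joint ranges: [-2.91, 2.91], [-0.3, 2.13], [-1.5, 1.42], [0.17, 2.43], [-1.26, 4.41], [0.16, 1.93], [-2.52, 2.52]. Speed limits (rad/s): [1.89, 1.89, 2.39, 2.39, 3.01, 3.01, 3.01].

INTERFACE

Orientations are given as [roll, pitch, yaw] about the fixed x, y, z axes, in that order (R = Rz(yaw) Ry(pitch) Rx(roll)).
In Python, from workcell import bot gives the robot as it stands. The module is installed in compiled form; this text tells all that it offers.
- The arm moves only by the shell command python3 -m jog 'ROWS' [FORCE]. ROWS is JSON, a list that holds one entry, the list of rows, each a list of 7 numbers: the shift along the tool's x, y, z in mm, then the turn, a rotation vector about the tool's x, y, z in rad, then the opening, from 0 (shut) to 1 (fully open). In form: [[[tx, ty, tz, wx, wy, wz, fingers], ...]]. A call has 1 to 5 rows; each row shifts and turns the commanded pose from where the row before left it, along the tool's axes as they then stand; what a row does not reach is not made up. A row lasts 1/10 s, in which the tool goes at most 50 mm and 8.59 degrees, less where a joint would pass 70% of its speed; a pose out of reach is approached as far as the arm can. A call is refused whole if a number of a shift passes 50 or a number of a turn 0.15, either way. A call with a gripper value outside its range is refused whole. The fingers move at their own pace and stop on an object; FORCE is the grip in N (left out, the last holds). Time passes only in rows, so rows that do not move let the fingers close. It gives the time, the measured TCP pose, the force, the opening and the grip force at its end, in the units of the state.
- bot.observe(): the state, without advancing time (a new reading comes with each control period).
- bot.grab_frame(name): name is "scene" or "top" or "wrist"; returns a dict with "img" (480x640x3 uint8, red, green, blue), "intrinsics" (3x3 intrinsics, pixels), "R" (3x3) and "t" (3): a world point X has camera coordinates R X + t; the wrist camera has in their place "tool_from_camera" (4x4, takes a point from camera to tool coordinates, whose origin is the TCP and whose axes are the flange's). Camera axes: x right, y down, z forward; pixel columns grow to the right and rows downward; lengths in m; the calibration is good to about 2 mm. A picture is of the moment at which its call begins: read the wrist's pose just before it. There is no depth.
- bot.job_done(): hands the job in; it is judged then, once.
Trained networks look in a picture, given as the dict that the camera call returned (one of the last four; its "shot" number tells which), for a name from the list of things; names that differ only in an ending like _2 or _b are one class to them, and where a whole thing is asked for, a point or a joint stands for the part that bears it (a point fixed in the world has none). Each returns a list of dicts, best first, with "conf" (0 to 1); they miss things now and then, are a little off and sometimes report something else, mostly with a low value. They report only what shows in the picture. A call takes as long as a camera call. They do not tell look-alikes from the thing itself.
- bot.trace(query, picture): "region" (480x640 bool, what is visible of it).
- bot.spot_point(query, picture): "xyz" ([x, y, z] in m, in world coordinates, good to about 4 mm: a listed point, or the origin of a listed thing).
The state is a dict: "clock": time; "qpos": joint angles; "qd": joint speeds; "joint_efforts": joint torques, N m; "position": TCP position; "tool_rot": TCP orientation; "force": force on the tool from outside, world axes, zero at the start; "moment": the same for the moment, N m; "grip_width": finger opening in m; "finger_force": force on a finger pad.
Only numpy, scipy, OpenCV 4.12 (cv2) and the standard library are available. Lean on these libraries where they do the work, as an engineer would, in place of code of your own. Each camera call takes 0.05 s, during which the arm holds its last target. There are 200 camera calls.

## Working session

There is one attempt and no reset: what is moved stays moved. The work goes in short steps, Python scripts to look and compute and a shell command to move; the robot and the scene stay as the last step left them, time stands still between calls to the robot, and variables do not carry over. Pictures are saved under pics/ and viewed, at most 13 in all, crops included, and the job is handed in when it is done.

```bash
mkdir -p pics
cat > h.py <<'E'
import numpy as np, cv2
from workcell import bot
from scipy.spatial.transform import Rotation as R
def save(f,n): cv2.imwrite('pics/'+n+'.png',f['img'][:,:,::-1])
def pix(f,X):
    c=np.array(f['R'])@np.array(X)+np.array(f['t']); p=np.array(f['intrinsics'])@c; return (p[:2]/p[2]).round(0)
E
python3 - <<'E'
from h import *
np.set_printoptions(precision=4,suppress=True)
s=bot.observe(); print(s['clock'],s['position'],s['tool_rot'],s['grip_width'],bot.tip_reach)
for n in ['scene','top']:
    f=bot.grab_frame(n); save(f,n+'0')
    for q in ['caddy_mid','caddy_hook','caddy_lip','rail_mid','stay_mid','twin_mid','tray_mid','scale','sauce_bottle','chilli_jar','ramekin','salt_jar','spatula']:
        for r in bot.spot_point(q,f)[:3]:
            print(n,q,round(r['conf'],2),np.array(r['xyz']).round(4),pix(f,r['xyz']))
E
```

```text
0.0 [0.2293 0.5812 0.3033] [-3.1405  0.0001  2.7658] 0.08559257741875238 0.0726
scene caddy_mid 0.95 [0.3934 0.018  0.0572] [288. 223.]
scene caddy_mid 0.77 [ 0.5149 -0.117   0.0554] [258. 271.]
scene caddy_mid 0.75 [0.2944 0.1923 0.0529] [327. 184.]
scene caddy_hook 0.96 [0.3329 0.1572 0.1037] [323. 182.]
scene caddy_hook 0.92 [ 0.4237 -0.0367  0.1045] [273. 224.]
scene caddy_hook 0.86 [ 0.5637 -0.0985  0.1038] [272. 270.]
scene caddy_lip 0.79 [ 0.4243 -0.0415  0.0822] [272. 230.]
scene caddy_lip 0.75 [0.5057 0.165  0.0896] [357. 224.]
scene caddy_lip 0.72 [0.3455 0.1474 0.0855] [322. 190.]
scene rail_mid 0.74 [0.7159 0.0165 0.1952] [350. 274.]
scene stay_mid 0.78 [0.7079 0.0115 0.1157] [344. 295.]
scene twin_mid 0.95 [0.6528 0.1916 0.1336] [399. 246.]
scene tray_mid 0.75 [ 0.6759 -0.186   0.1093] [255. 319.]
scene scale 0.94 [0.458  0.4166 0.0009] [419. 208.]
scene sauce_bottle 0.73 [0.6836 0.4308 0.0009] [473. 258.]
scene chilli_jar 0.57 [ 0.589   0.4593 -0.0004] [459. 232.]
scene ramekin 0.71 [0.6926 0.0169 0.0052] [340. 317.]
scene ramekin 0.7 [ 0.5868  0.458  -0.0005] [458. 232
[... 460 characters left out ...]
_lip 0.88 [ 0.5756 -0.0918  0.0815] [353. 214.]
top caddy_lip 0.86 [0.5083 0.1645 0.0855] [238. 243.]
top caddy_lip 0.64 [ 0.4264 -0.0416  0.0821] [331. 281.]
top rail_mid 0.83 [0.7157 0.0117 0.1864] [308. 140.]
top stay_mid 0.87 [0.7042 0.0119 0.1206] [308. 153.]
top twin_mid 0.84 [0.6575 0.1929 0.1358] [224. 172.]
top twin_mid 0.36 [0.5886 0.4606 0.0003] [118. 212.]
top scale 0.75 [ 0.4584  0.4185 -0.0027] [134. 267.]
top sauce_bottle 0.86 [0.6841 0.4298 0.0009] [133. 173.]
top chilli_jar 0.78 [0.5898 0.4584 0.002 ] [119. 212.]
top ramekin 0.58 [ 0.6969  0.021  -0.0014] [303. 170.]
top salt_jar 0.6 [ 0.4704 -0.3229 -0.0002] [448. 264.]
top spatula 0.73 [ 0.6194 -0.433   0.0046] [492. 202.]
```

View pics/scene0.png

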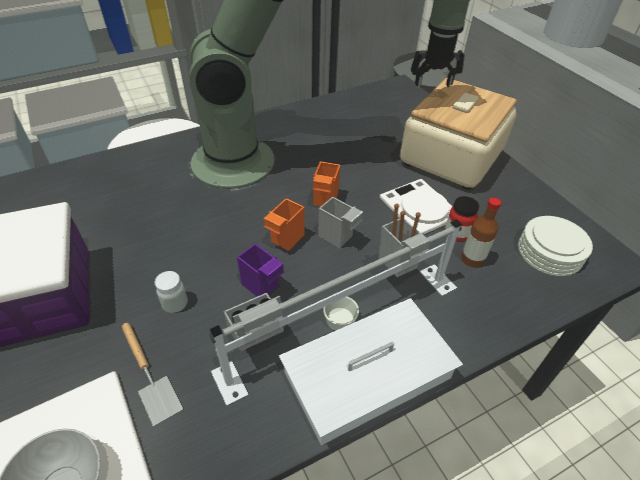

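View pics/top0.png

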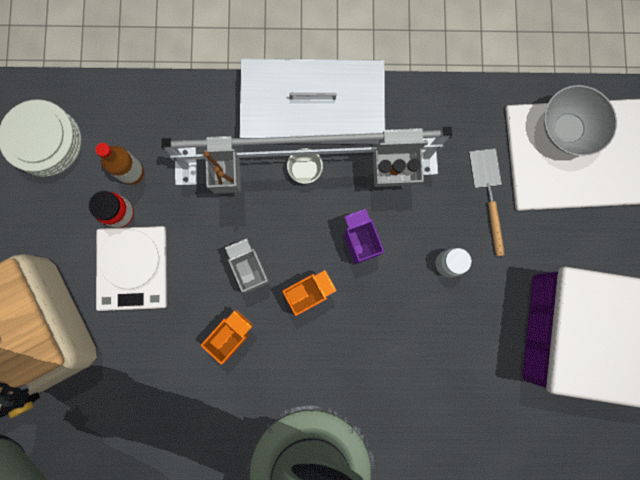

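The scene view shows the steel caddy at about (338,222), the twin at (400,240) and the tray at (255,315). The top view has the same caddy at (247,268), and the other caddies there are orange or purple. So the third `caddy_mid`, (0.449, 0.136), is the right one, with a yaw of about 0.45. I plan to pinch its -y wall with one finger inside, which leaves the side facing the twin free.

```bash
cat >> h.py <<'E'
def plan(p,yaw,n,s=None):
    """rows (tool axes) to reach TCP position p with tool pointing down, tool y axis at heading yaw+90deg"""
    s=s or bot.observe(); R0=R.from_euler('xyz',s['tool_rot']); p0=np.array(s['position'])
    y=np.array([-np.sin(yaw),np.cos(yaw),0]); best=None
    for sg in (1,-1):
        z=np.array([0,0,-1.]); Y=sg*y; Rt=R.from_matrix(np.c_[np.cross(Y,z),Y,z])
        rv=(R0.inv()*Rt).as_rotvec()
        if best is None or np.linalg.norm(rv)<np.linalg.norm(best): best=rv
    rv=best/n; d=(np.array(p)-p0)/n; Rc=R0
    print('start',p0.round(4),'rv',best.round(3),'clock',s['clock'])
    for i in range(n):
        print((Rc.inv().apply(d)*1000).round(1),rv.round(4)); Rc=Rc*R.from_rotvec(rv)
E
python3 - <<'E'
from h import *
plan([0.461,0.110,0.28],0.454,11)
f=bot.grab_frame('top')
# rail line from two end pixels: intersect with z=.19
def ray(f,u,v,z):
    K=np.array(f['intrinsics']);Rm=np.array(f['R']);t=np.array(f['t'])
    d=Rm.T@np.linalg.solve(K,[u,v,1]);c=-Rm.T@t; return c+d*(z-c[2])/d[2]
a=ray(f,165,143,.19);b=ray(f,447,131,.19);print(a,b,np.arctan2(-(a-b)[0],(a-b)[1]),(a+b)/2,np.linalg.norm(a-b))
E
```

```text
start [0.2294 0.5814 0.3039] rv [-0.   -0.   -0.83] clock 1.4
[-35.3 -32.1   2.2] [-0.     -0.     -0.0754]
[-32.8 -34.7   2.2] [-0.     -0.     -0.0754]
[-30.1 -37.1   2.2] [-0.     -0.     -0.0754]
[-27.2 -39.2   2.2] [-0.     -0.     -0.0754]
[-24.2 -41.2   2.2] [-0.     -0.     -0.0754]
[-21.  -42.9   2.2] [-0.     -0.     -0.0754]
[-17.7 -44.3   2.2] [-0.     -0.     -0.0754]
[-14.3 -45.5   2.2] [-0.     -0.     -0.0754]
[-10.8 -46.5   2.2] [-0.     -0.     -0.0754]
[ -7.3 -47.2   2.2] [-0.     -0.     -0.0754]
[ -3.7 -47.6   2.2] [-0.     -0.     -0.0754]
[0.70551941 0.30990871 0.19      ] [ 0.73682108 -0.27981109  0.19      ] 0.05302911710093054 [0.72117024 0.01504881 0.19      ] 0.5905499440394079
```

```bash
python3 -m jog '[[[-35,-32,2,0,0,-0.075,0.6],[-33,-35,2,0,0,-0.075,0.6],[-30,-37,2,0,0,-0.075,0.6],[-27,-39,2,0,0,-0.075,0.6],[-24,-41,2,0,0,-0.075,0.6]]]' 60; python3 -m jog '[[[-21,-43,2,0,0,-0.075,0.6],[-18,-44,2,0,0,-0.075,0.6],[-14,-45,2,0,0,-0.075,0.6],[-11,-46,2,0,0,-0.075,0.6],[-7,-47,2,0,0,-0.075,0.6]]]'; python3 -m jog '[[[-4,-47,2,0,0,-0.075,0.6],[0,0,0,0,0,0,0.6],[0,0,0,0,0,0,0.6]]]'
python3 - <<'E'
from h import *
plan([0.461,0.110,0.28],0.454,2)
s=bot.observe();f=bot.grab_frame('wrist');save(f,'w1')
for q in ['caddy_mid','caddy_hook','caddy_lip']:
  for r in bot.spot_point(q,f)[:3]: print(q,round(r['conf'],2),np.array(r['xyz']).round(4))
E
```

```text
clock: 1.95
position: [0.3345, 0.3657, 0.294]
tool_rot: [3.141, 0.0, -3.139]
force: [1.2, 0.1, 0.4]
grip_width: 0.0512
finger_force: 0.0
clock: 2.45
position: [0.4388, 0.1524, 0.2841]
tool_rot: [3.142, 0.001, -2.764]
force: [1.4, 1.4, -0.7]
grip_width: 0.0513
finger_force: 0.0
clock: 2.75
position: [0.4593, 0.1111, 0.2819]
tool_rot: [3.142, -0.0, -2.695]
force: [-0.9, 0.8, 0.0]
grip_width: 0.0514
finger_force: 0.0
start [0.4593 0.1111 0.2819] rv [ 0.    -0.    -0.008] clock 2.75
[-0.5 -0.8  0.9] [ 0.     -0.     -0.0038]
[-0.5 -0.8  0.9] [ 0.     -0.     -0.0038]
caddy_mid 0.87 [0.3951 0.0188 0.0522]
caddy_mid 0.72 [0.2956 0.1899 0.0514]
caddy_mid 0.69 [ 0.5145 -0.1184  0.0481]
caddy_hook 0.96 [0.4944 0.1588 0.1061]
caddy_hook 0.87 [ 0.421  -0.0308  0.1028]
caddy_hook 0.75 [0.3354 0.1575 0.1079]
caddy_lip 0.82 [0.3435 0.1472 0.0867]
caddy_lip 0.59 [ 0.4293 -0.0432  0.0826]
```

View pics/w1.png

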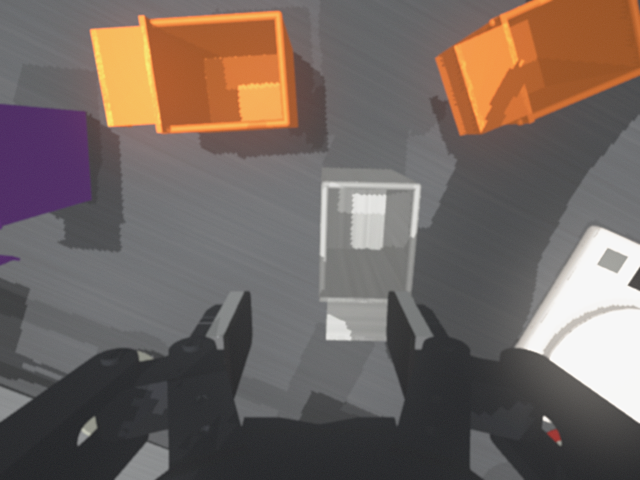

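The wrist view shows the steel caddy's rim corners at (322,184), (420,184), (414,300) and (320,300), with its hook at the bottom, between the fingers. I'll back-project these corners at rim height.

```bash
cat >> h.py <<'E'
def wray(f,s,uv,z):
    T=np.array(f['tool_from_camera']); Rt=R.from_euler('xyz',s['tool_rot']).as_matrix(); p=np.array(s['position'])
    d=Rt@T[:3,:3]@np.linalg.solve(np.array(f['intrinsics']),[uv[0],uv[1],1]); c=Rt@T[:3,3]+p
    return c+d*(z-c[2])/d[2]
E
python3 - <<'E'
from h import *
s=bot.observe();f=bot.grab_frame('wrist')
P=np.array([wray(f,s,u,.105) for u in [(322,184),(420,184),(414,300),(320,300)]]);print(P.round(4))
for i in range(4): print(np.linalg.norm(P[i]-P[i-1]))
m=P.mean(0); d=(P[2]+P[3]-P[0]-P[1]); yaw=np.arctan2(d[1],d[0]); print(m,yaw)
d=(P[1]-P[0]); print('yaw2',np.arctan2(-d[0],d[1]))
E
```

```text
[[0.4264 0.099  0.105 ]
 [0.4001 0.1532 0.105 ]
 [0.4689 0.1877 0.105 ]
 [0.4962 0.1315 0.105 ]]
0.07699242240673235
0.06020493851555956
0.07699217878625063
0.0625186050997848
[0.44790375 0.14284806 0.105     ] 0.4504281818496072
yaw2 0.4506289279289647
```

```bash
python3 -m jog '[[[-1,-2,35,0,0,-0.005,0.6],[-1,0,35,0,0,0,0.6],[0,0,35,0,0,0,0.6],[0,0,35,0,0,0,0.6],[0,0,0,0,0,0,0.6]]]';python3 - <<'E'
from h import *
plan([0.4599,0.1133,0.142],0.4505,1)
s=bot.observe();f=bot.grab_frame('wrist');save(f,'w2')
E
```

```text
clock: 3.5
position: [0.4599, 0.1113, 0.1389]
tool_rot: [3.141, -0.006, -2.686]
force: [0.1, 0.6, 1.4]
grip_width: 0.0511
finger_force: 0.0
start [0.4599 0.1113 0.1389] rv [ 0.001 -0.006  0.005] clock 3.5
[-0.9  1.7 -3.1] [ 0.0009 -0.0058  0.0053]
```

View pics/w2.png

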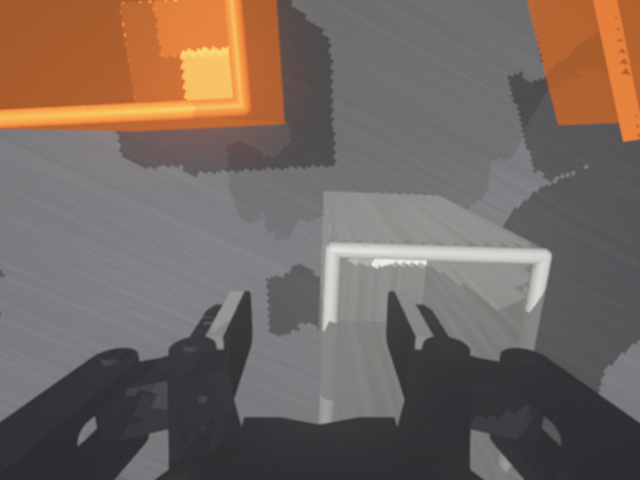

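The wall edge, at about u=327, lies between the pads at 250 and 388, with the right finger inside the box. I'll close, then lift.

```bash
python3 -m jog '[[[0,1.5,-2,0,0,0.003,0],[0,0,0,0,0,0,0],[0,0,0,0,0,0,0],[0,0,0,0,0,0,0],[0,0,0,0,0,0,0]]]' 60; python3 -m jog '[[[0,0,0,0,0,0,0],[0,0,-10,0,0,0,0],[0,0,-20,0,0,0,0],[0,0,-30,0,0,0,0],[0,0,-30,0,0,0,0]]]'
python3 - <<'E'
from h import *
yaw=.053; x=np.array([np.cos(yaw),np.sin(yaw)]); y=np.array([-x[1],x[0]])
rail=np.array([.717,.0135])
# hook 70mm in front of rail, mid at y=+20mm... wall at mid-28.5
mid=rail+x*(-.0545-.05)+y*.03
w=mid-y*.0285; print(w)
plan([*w,0.142+0.125],yaw,6)
E
```

```text
clock: 4.05
position: [0.4616, 0.1133, 0.1453]
tool_rot: [3.141, 0.002, -2.69]
force: [-4.8, 4.8, 19.5]
grip_width: 0.0023
finger_force: 59.7
clock: 4.55
position: [0.4607, 0.112, 0.2355]
tool_rot: [-3.142, -0.0, -2.691]
force: [1.5, -0.1, -2.8]
grip_width: 0.002
finger_force: 59.6
[0.61256727 0.00946199]
start [0.4607 0.112  0.2355] rv [-0.    -0.     0.398] clock 4.55
[-15.3 -26.4  -5.3] [-0.     -0.0001  0.0663]
[-17.  -25.3  -5.3] [-0.     -0.0001  0.0663]
[-18.7 -24.2  -5.3] [-0.     -0.0001  0.0663]
[-20.2 -22.9  -5.3] [-0.     -0.0001  0.0663]
[-21.7 -21.5  -5.2] [-0.     -0.0001  0.0663]
[-23.1 -20.   -5.2] [-0.     -0.0001  0.0663]
```

```bash
python3 -m jog '[[[-15,-26,-7,0,0,0.066,0],[-17,-25,-7,0,0,0.066,0],[-19,-24,-7,0,0,0.066,0],[-20,-23,-7,0,0,0.066,0],[-22,-21,-7,0,0,0.066,0]]]'; python3 -m jog '[[[-23,-20,-7,0,0,0.066,0],[0,0,0,0,0,0,0],[0,0,0,0,0,0,0]]]'
python3 - <<'E'
from h import *
s=bot.observe(); print(s['position'],s['tool_rot'],s['clock'])
for n in ['scene','top']:
    f=bot.grab_frame(n); save(f,n+'3')
    for q in ['caddy_mid','caddy_hook','caddy_lip','rail_mid','twin_mid']:
        for r in bot.spot_point(q,f)[:4]:
            if r['conf']>.3: print(n,q,round(r['conf'],2),np.array(r['xyz']).round(4),pix(f,r['xyz']))
im=[cv2.imread('pics/%s3.png'%n) for n in ('scene','top')]
cv2.imwrite('pics/c3.png',np.hstack([cv2.resize(im[0][170:350,210:410],(400,360),interpolation=2),cv2.resize(im[1][110:290,200:400],(400,360),interpolation=2)]))
E
```

```text
clock: 5.05
position: [0.5879, 0.027, 0.2701]
tool_rot: [-3.142, 0.0, -3.023]
force: [0.6, 0.5, -3.6]
grip_width: 0.002
finger_force: 59.6
clock: 5.35
position: [0.6123, 0.0106, 0.2762]
tool_rot: [3.142, -0.0, -3.087]
force: [0.3, 0.8, -3.7]
grip_width: 0.0025
finger_force: 59.6
[0.61229877 0.0105932  0.27622505] [ 3.14159156e+00 -3.62841362e-04 -3.08686414e+00] 5.35
scene caddy_mid 0.85 [ 0.5152 -0.1164  0.0545] [259. 272.]
scene caddy_mid 0.7 [0.391  0.0165 0.0567] [287. 222.]
scene caddy_hook 0.94 [ 0.5666 -0.0985  0.1036] [273. 271.]
scene caddy_hook 0.86 [ 0.4238 -0.0326  0.1056] [274. 223.]
scene caddy_hook 0.85 [0.6632 0.0408 0.237 ] [349. 240.]
scene caddy_lip 0.93 [0.6742 0.0444 0.2234] [353. 247.]
scene caddy_lip 0.83 [ 0.4242 -0.0412  0.084 ] [272. 230.]
scene caddy_lip 0.56 [ 0.5752 -0.0909  0.0853] [278. 277.]
scene rail_mid 0.89 [0.7124 0.0144 0.1971] [348. 272.]
top caddy_mid 0.83 [0.2972 0.1903 0.0509] [227. 339.]
top caddy_mid 0.81 [ 0.5127 -0.1127  0.053 ] [362. 243.]
top caddy_hook 0.65 [ 0.5665 -0.0981  0.1038] [357. 217.]
top caddy_hook 0.62 [0.338  0.1511 0.1073] [242. 321.]
top caddy_lip 0.93 [0.3404 0.1473 0.0871] [245. 320.]
top caddy_lip 0.93 [ 0.576 -0.092  0.083] [354. 214.]
top twin_mid 0.88 [0.6566 0.1906 0.1318] [226. 173.]
```

View pics/c3.png

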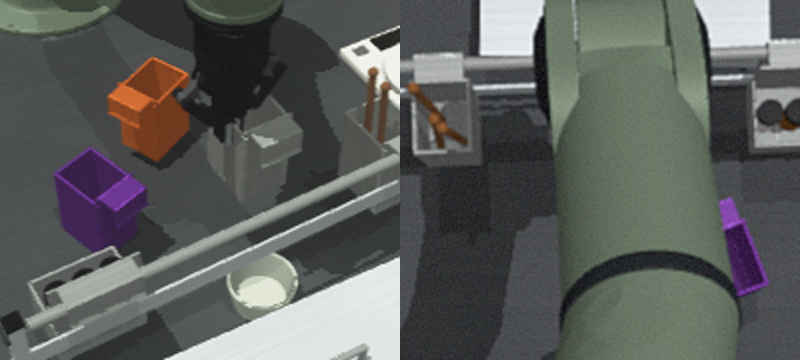

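Caddy is held upright, and the scene view puts its hook at (349,240), about 20 mm clear above the rail. The measured hook, (0.663, 0.041, 0.237), agrees with the grasp geometry. Next I move it over the rail.

```bash
python3 -m jog '[[[-15,0,0,0,0,0,0],[-20,0,0,0,0,0,0],[-17,0,0,0,0,0,0],[0,0,0,0,0,0,0],[0,0,0,0,0,0,0]]]'
python3 - <<'E'
from h import *
s=bot.observe(); print(s['position'],s['tool_rot'],s['clock'])
for n in ['scene']:
    f=bot.grab_frame(n); save(f,n+'4')
    for q in ['caddy_hook','caddy_lip','rail_mid','stay_mid']:
        for r in bot.spot_point(q,f)[:4]:
            if r['conf']>.3: print(n,q,round(r['conf'],2),np.array(r['xyz']).round(4),pix(f,r['xyz']))
im=cv2.imread('pics/scene4.png')
cv2.imwrite('pics/c4.png',cv2.resize(im[200:320,280:440],(800,600),interpolation=2))
t=np.array([s['position'][0],s['position'][1],0]);ex=np.array([.9986,.053,0]);ey=np.array([-.053,.9986,0])
for dy in (.0035,.0285,.0535):
    print('pred lip',dy,pix(f,t+ex*.065+ey*dy+[0,0,s['position'][2]-.059]),'rail top there',pix(f,np.array([.7155,.0135,.197])+ey*(dy+.003)))
E
```

```text
clock: 6.45
position: [0.6642, 0.0138, 0.2755]
tool_rot: [-3.141, -0.001, -3.086]
force: [-0.4, 0.4, -5.2]
grip_width: 0.0019
finger_force: 59.6
[0.66423967 0.01383516 0.27547844] [-3.14146818e+00 -7.68313483e-04 -3.08646104e+00] 6.45
scene caddy_hook 0.94 [ 0.566  -0.0976  0.1051] [273. 270.]
scene caddy_hook 0.92 [ 0.4234 -0.0351  0.1058] [273. 223.]
scene caddy_hook 0.68 [0.7165 0.0442 0.2351] [363. 257.]
scene caddy_hook 0.55 [0.3349 0.1576 0.1027] [324. 182.]
scene caddy_lip 0.65 [ 0.5748 -0.0931  0.0876] [277. 277.]
scene caddy_lip 0.62 [0.7277 0.0427 0.2187] [365. 266.]
scene caddy_lip 0.59 [ 0.423  -0.0426  0.0866] [271. 229.]
scene caddy_lip 0.5 [0.3485 0.15   0.0846] [324. 191.]
scene rail_mid 0.67 [0.7159 0.0137 0.1936] [349. 275.]
scene stay_mid 0.7 [0.6886 0.4295 0.0046] [474. 259.]
scene stay_mid 0.69 [0.7088 0.0123 0.1157] [344. 295.]
pred lip 0.0035 [356. 271.] rail top there [351. 272.]
pred lip 0.0285 [366. 266.] rail top there [361. 268.]
pred lip 0.0535 [376. 262.] rail top there [371. 263.]
```

View pics/c4.png

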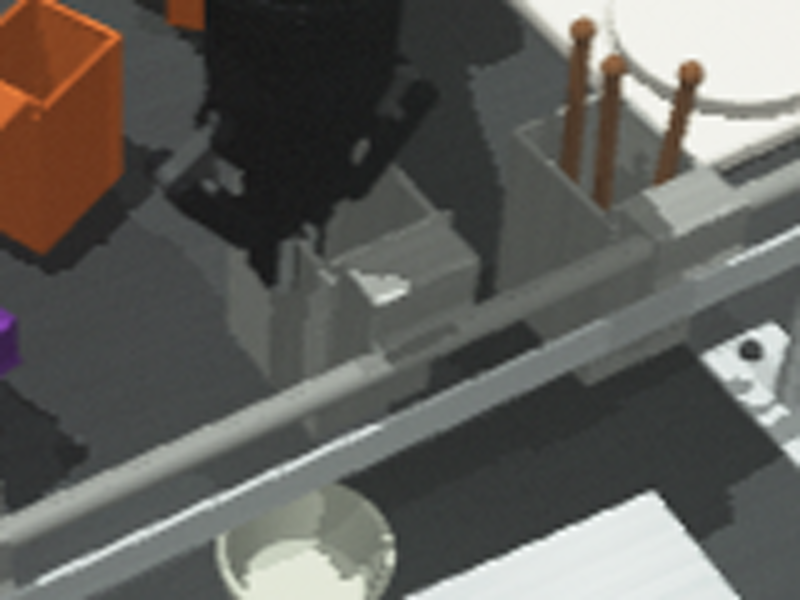

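The lip, seen at about (365,266), lies just behind the rail's top edge. The hook point is about 3 mm behind the rail axis. I'll shift it 1.5 mm further and go down.

```bash
python3 -m jog '[[[-1.5,0,0,0,0,0,0],[0,0,7,0,0,0,0],[0,0,7,0,0,0,0],[0,0,7,0,0,0,0],[0,0,0,0,0,0,0]]]'; python3 -m jog '[[[0,0,5,0,0,0,0],[0,0,5,0,0,0,0],[0,0,0,0,0,0,0]]]'
```

```text
clock: 7.2
position: [0.6654, 0.0139, 0.2534]
tool_rot: [-3.141, -0.002, -3.086]
force: [0.0, 0.1, -3.8]
grip_width: 0.0018
finger_force: 59.5
clock: 7.5
position: [0.6657, 0.014, 0.2441]
tool_rot: [3.142, -0.001, -3.086]
force: [0.7, -0.1, -3.5]
grip_width: 0.002
finger_force: 59.5
```

```bash
python3 -m jog '[[[0,0,5,0,0,0,0],[0,0,4,0,0,0,0],[0,0,0,0,0,0,0]]]'; python3 -m jog '[[[0,0,2,0,0,0,0],[0,0,2,0,0,0,0],[0,0,0,0,0,0,0]]]'
python3 - <<'E'
from h import *
f=bot.grab_frame('scene'); save(f,'scene5')
for q in ['caddy_hook']:
        for r in bot.spot_point(q,f)[:4]: print(q,round(r['conf'],2),np.array(r['xyz']).round(4),pix(f,r['xyz']))
im=cv2.imread('pics/scene5.png')
cv2.imwrite('pics/c5.png',cv2.resize(im[200:320,300:460],(800,600),interpolation=2))
E
```

```text
clock: 7.8
position: [0.6657, 0.014, 0.2352]
tool_rot: [-3.142, -0.001, -3.086]
force: [-0.6, 0.3, -3.6]
grip_width: 0.0021
finger_force: 59.5
clock: 8.1
position: [0.6659, 0.014, 0.2317]
tool_rot: [-3.142, -0.0, -3.086]
force: [0.0, 0.9, -3.7]
grip_width: 0.0022
finger_force: 59.5
caddy_hook 0.71 [ 0.5635 -0.099   0.1021] [272. 270.]
caddy_hook 0.69 [0.7137 0.0435 0.1905] [360. 270.]
caddy_hook 0.43 [0.3341 0.1584 0.1041] [324. 182.]
```

View pics/c5.png

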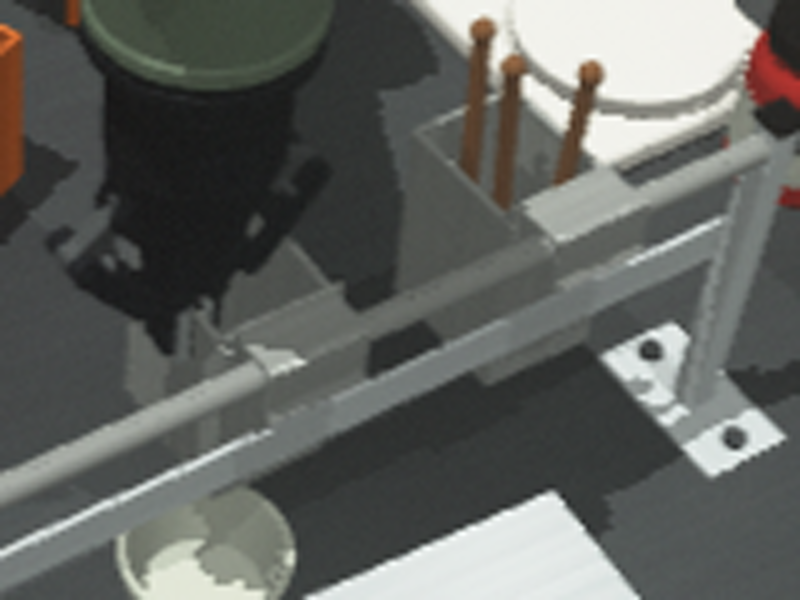

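The hook straddles the tube, with its lip behind the rail. I'll lower in 1 mm steps until the force shows it is seated.

```bash
python3 -m jog '[[[0,0,1,0,0,0,0],[0,0,1,0,0,0,0],[0,0,0,0,0,0,0]]]'; python3 -m jog '[[[0,0,1,0,0,0,0],[0,0,0,0,0,0,0]]]';python3 -m jog '[[[0,0,1,0,0,0,0],[0,0,0,0,0,0,0]]]'
```

```text
clock: 8.5
position: [0.6661, 0.014, 0.2302]
tool_rot: [3.142, 0.001, -3.086]
force: [-0.9, 0.5, 1.7]
grip_width: 0.0024
finger_force: 60.4
clock: 8.7
position: [0.6663, 0.014, 0.2296]
tool_rot: [3.142, 0.001, -3.087]
force: [-3.8, -0.5, 6.8]
grip_width: 0.002
finger_force: 61.5
clock: 8.9
position: [0.6665, 0.014, 0.2289]
tool_rot: [3.141, 0.002, -3.087]
force: [-2.8, -0.4, 8.2]
grip_width: 0.0022
finger_force: 61.9
```

```bash
python3 -m jog '[[[0,0,-2,0,0,0,0],[0,5,0,0,0,0,0],[0,10,0,0,0,0,0],[0,10,0,0,0,0,0],[0,0,0,0,0,0,0]]]';python3 -m jog '[[[0,10,0,0,0,0,0],[0,10,0,0,0,0,0],[0,10,0,0,0,0,0],[0,5,0,0,0,0,0],[0,0,0,0,0,0,0]]]'
python3 - <<'E'
from h import *
s=bot.observe(); print(s['position'],s['tool_rot'])
f=bot.grab_frame('wrist'); save(f,'w6')
for r in bot.spot_point('twin_mid',f)[:2]: print(round(r['conf'],2),np.array(r['xyz']).round(4))
E
```

```text
clock: 9.4
position: [0.6644, 0.0416, 0.2297]
tool_rot: [3.14, -0.0, -3.084]
force: [0.3, 1.2, -3.1]
grip_width: 0.0022
finger_force: 59.8
clock: 9.9
position: [0.6625, 0.0751, 0.2298]
tool_rot: [3.141, -0.0, -3.085]
force: [-1.1, -0.5, -2.5]
grip_width: 0.0022
finger_force: 59.7
[0.66253492 0.0750829  0.22984557] [ 3.14127410e+00 -5.32929861e-05 -3.08508764e+00]
```

View pics/w6.png

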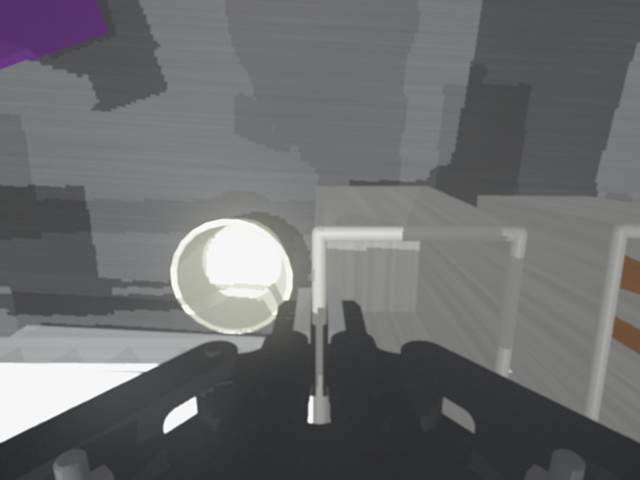

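The wrist view shows the held caddy's rim from u=314 to 526 at v≈235, and the twin's near front corner at about (613,228). The gap is roughly 25 mm, so I'll compute it with proper heights.

Run:
```python
from h import *
s=bot.observe(); f=bot.grab_frame('wrist'); g=cv2.cvtColor(f['img'],cv2.COLOR_RGB2GRAY).astype(int)
print(g[240,506:540]); print(g[240,595:630]); print(g[240,305:330])
print(g[222:242,632])
ey=np.array([-.0545,.9985,0])
for uv,z in [((314,240),.1905),((527,240),.1905),((613,240),.1905),((613,240),.196)]:
    X=wray(f,s,uv,z); print(uv,z,X.round(4),(X@ey).round(4))
```

```text
[143 146 146 146 146 146 146 148 148 148 152 155 160 164 165 162 157 156
 156 151 138 127 124 124 124 123 123 122 124 123 124 123 124 122]
[119 120 119 118 119 120 120 119 119 119 119 120 119 118 118 119 118 120
 120 122 126 132 134 140 143 147 148 153 155 161 164 163 160 158 154]
[116 123 131 139 141 144 156 173 181 196 211 218 222 222 218 213 203 195
 190 182 177 177 178 179 181]
[125 129 134 138 146 150 151 153 156 156 157 153 154 151 147 139 137 132
 129 128]
(314, 240) 0.1905 [0.6261 0.0698 0.1905] 0.0356
(527, 240) 0.1905 [0.6228 0.1297 0.1905] 0.0956
(613, 240) 0.1905 [0.6215 0.1539 0.1905] 0.1198
(613, 240) 0.196 [0.6202 0.1497 0.196 ] 0.1156
```

```bash
python3 -m jog '[[[0,7,0.7,0,0,0,0],[0,7,0,0,0,0,0],[0,0,0,0,0,0,0],[0,0,0,0,0,0,0.3],[0,0,0,0,0,0,0.3]]]';python3 -m jog '[[[0,0,0,0,0,0,0.3],[0,0,0,0,0,0,0.3],[0,0,0,0,0,0,0.3]]]'
python3 - <<'E'
from h import *
s=bot.observe(); f=bot.grab_frame('wrist'); save(f,'w7')
E
```

```text
clock: 10.55
position: [0.6619, 0.0879, 0.2293]
tool_rot: [3.142, 0.0, -3.086]
force: [-0.3, 0.0, 0.9]
grip_width: 0.0253
finger_force: 0.0
clock: 10.85
position: [0.6619, 0.0877, 0.2292]
tool_rot: [-3.142, -0.0, -3.087]
force: [-0.6, 0.4, 0.5]
grip_width: 0.0253
finger_force: 0.0
```

View pics/w7.png

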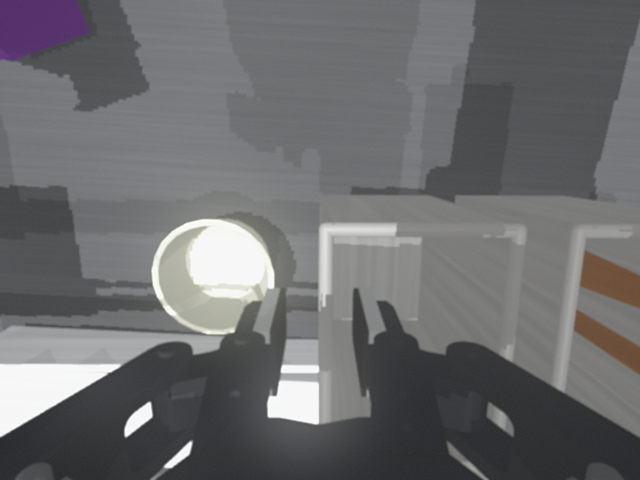

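Released, the caddy hangs on the rail with its rim from about u=320 to 526, and the twin's near edge is at about 571. I'll refine the edges.

Run:
```python
from h import *
s=bot.observe(); f=bot.grab_frame('wrist'); g=cv2.cvtColor(f['img'],cv2.COLOR_RGB2GRAY).astype(int)
for v in (245,270): print(v,'L',g[v,310:336],'\nR',g[v,506:540],'\nT',g[v,555:590])
print('rows caddy',g[215:245,360],'twin',g[215:245,610])
ey=np.array([-.0545,.9985,0])
for z in (.1905,.196): print(z,[(wray(f,s,(u,245),z)@ey*1000).round(1) for u in (319,527,572)])
```

```text
245 L [136 136 136 135 136 135 135 137 154 179 200 207 213 218 223 224 219 209
 200 191 181 169 153 143 142 141] 
R [119 120 120 122 125 129 128 129 128 131 132 135 138 139 139 135 136 134
 131 126 124 125 126 123 125 125 125 125 124 125 125 123 124 124] 
T [121 122 119 120 121 120 119 121 119 119 118 118 121 123 128 134 139 145
 147 148 153 158 161 164 163 160 156 154 151 141 131 123 121 122 122]
270 L [135 135 134 133 135 133 133 138 158 184 199 208 214 217 222 220 215 207
 198 189 178 166 150 142 141 141] 
R [123 125 126 127 129 130 130 132 132 134 133 134 131 132 132 131 126 123
 122 122 123 122 123 122 120 123 122 122 123 124 123 124 122 121] 
T [123 124 122 122 121 121 122 119 120 122 126 132 136 141 145 149 151 154
 160 163 164 163 158 156 154 146 125 101  90  87  89  91  91  89  90]
rows caddy [129 129 129 129 128 128 133 148 168 183 194 199 207 216 219 218 214 204
 199 192 183 169 166 168 171 170 172 172 167 157] twin [123 122 122 122 123 123 123 125 124 132 138 145 146 150 153 156 152 154
 157 155 153 150 142 129 124 121 122 123 121 119]
0.1905 [np.float64(51.2), np.float64(109.6), np.float64(122.2)]
0.196 [np.float64(51.2), np.float64(106.6), np.float64(118.6)]
```

Released, the caddy leans like the twin, so both rims are at the same height. The gap is 45 px at 3.46 px/mm, about 13 mm. I'll pinch again, slide 9 mm, release and re-measure.

```bash
python3 -m jog '[[[0,0,0,0,0,0,0],[0,0,0,0,0,0,0],[0,0,0,0,0,0,0],[0,3,0,0,0,0,0],[0,3,0,0,0,0,0]]]' 20;python3 -m jog '[[[0,3,0,0,0,0,0],[0,0,0,0,0,0,0],[0,0,0,0,0,0,0.3],[0,0,0,0,0,0,0.3],[0,0,0,0,0,0,0.3]]]';python3 -m jog '[[[0,0,0,0,0,0,0.3],[0,0,0,0,0,0,0.3],[0,0,0,0,0,0,0.3]]]'
python3 - <<'E'
from h import *
s=bot.observe(); f=bot.grab_frame('wrist'); save(f,'w8');g=cv2.cvtColor(f['img'],cv2.COLOR_RGB2GRAY).astype(int)
for v in (245,270): print(v,'L',g[v,308:336],'\nR',g[v,506:570])
E
```

```text
clock: 11.45
position: [0.6615, 0.0926, 0.2292]
tool_rot: [-3.14, -0.0, -3.088]
force: [-1.8, -4.7, 3.2]
grip_width: 0.0025
finger_force: 20.4
clock: 11.95
position: [0.6614, 0.097, 0.2292]
tool_rot: [3.141, 0.0, -3.086]
force: [0.1, 0.1, -0.1]
grip_width: 0.0255
finger_force: 0.0
clock: 12.25
position: [0.6614, 0.0968, 0.2292]
tool_rot: [3.142, 0.0, -3.086]
force: [0.6, 0.8, -0.1]
grip_width: 0.0256
finger_force: 0.0
245 L [132 138 158 183 200 209 214 219 222 223 217 207 198 189 178 165 151 144
 144 142 142 142 145 147 148 147 146 146] 
R [134 138 143 149 157 160 159 155 153 151 142 133 124 121 122 120 122 122
 120 120 120 119 121 122 120 119 118 120 119 118 121 121 125 128 133 138
 143 145 151 155 160 164 163 161 156 155 150 140 123 113 115 119 122 123
 122 121 119 122 122 121 122 120 120 120]
270 L [132 138 159 182 198 205 211 217 221 219 211 202 196 187 177 164 148 143
 143 142 141 139 142 141 140 140 137 139] 
R [131 132 133 132 133 133 131 132 129 126 123 124 123 123 124 124 123 123
 123 123 123 124 121 122 121 121 119 121 122 125 126 128 132 140 147 153
 156 161 165 166 160 156 154 153 138 117  95  90  91  91  91  91  91  90
  90  92  92  91  92  91  89  92  90  90]
```

The gap is now about 7 mm. I'll slide 5.5 mm more and look again.

```bash
python3 -m jog '[[[0,0,0,0,0,0,0],[0,0,0,0,0,0,0],[0,0,0,0,0,0,0],[0,3,0,0,0,0,0],[0,2.5,0,0,0,0,0]]]' 20;python3 -m jog '[[[0,0,0,0,0,0,0],[0,0,0,0,0,0,0],[0,0,0,0,0,0,0.3],[0,0,0,0,0,0,0.3],[0,0,0,0,0,0,0.3]]]';python3 -m jog '[[[0,0,0,0,0,0,0.3],[0,0,0,0,0,0,0.3]]]'
python3 - <<'E'
from h import *
s=bot.observe(); f=bot.grab_frame('wrist'); save(f,'w9');g=cv2.cvtColor(f['img'],cv2.COLOR_RGB2GRAY).astype(int)
for v in (245,270): print(v,'L',g[v,306:320],'\nR',g[v,500:550])
cv2.imwrite('pics/c9.png',cv2.resize(f['img'][200:440,260:580,::-1],(800,600),interpolation=2))
E
```

```text
clock: 12.8
position: [0.661, 0.1022, 0.2291]
tool_rot: [-3.141, -0.0, -3.087]
force: [-0.5, -1.8, -0.9]
grip_width: 0.0027
finger_force: 25.5
clock: 13.3
position: [0.6611, 0.1024, 0.2293]
tool_rot: [3.142, 0.0, -3.086]
force: [0.4, -0.4, 0.3]
grip_width: 0.0256
finger_force: 0.0
clock: 13.5
position: [0.6611, 0.1023, 0.2292]
tool_rot: [-3.142, 0.0, -3.086]
force: [-0.5, -0.4, 0.6]
grip_width: 0.0257
finger_force: 0.0
245 L [133 134 133 133 132 129 131 135 156 180 196 203 211 218] 
R [119 119 119 121 121 123 125 129 131 135 141 145 153 158 163 164 159 156
 154 152 142 138 135 142 146 150 154 160 163 164 163 157 155 155 146 128
 102  93  90  92  93  96 101 109 115 120 119 123 123 122]
270 L [131 130 131 131 131 129 129 134 154 182 198 208 212 216] 
R [122 122 122 126 127 128 128 129 131 131 133 131 132 132 130 131 132 130
 130 130 129 132 132 133 132 132 134 134 133 130 131 127 116 101  93  90
  91  92  90  90  91  91  90  90  91  91  91  91  90  90]
```

View pics/c9.png

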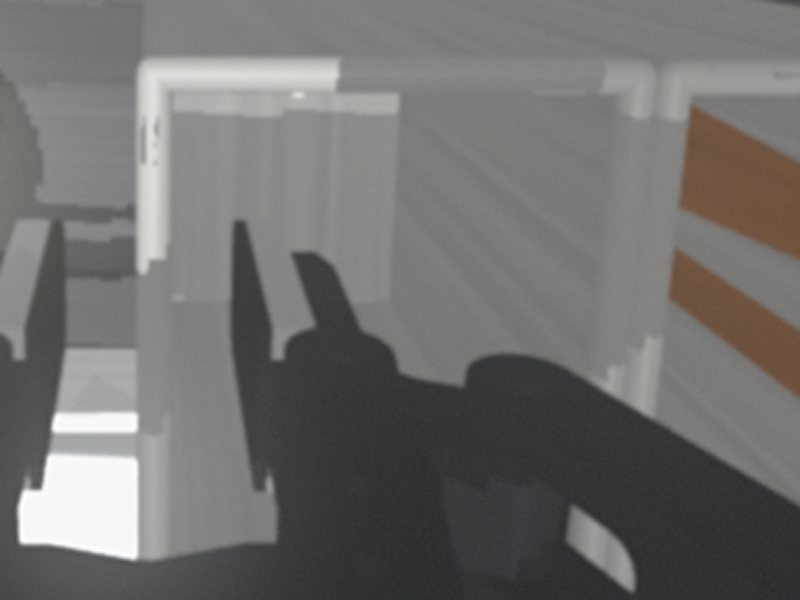

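The crop shows the two rims touching side by side at about x=660 of the crop, within half a millimetre. The twin's rim is where it was: 18 px nearer in view for 5.4 mm of travel. I'll withdraw upward.

```bash
python3 -m jog '[[[0,0,-10,0,0,0,0.3],[0,0,-25,0,0,0,0.3],[0,0,-30,0,0,0,0.3],[0,0,-30,0,0,0,0.3],[0,0,-10,0,0,0,0.3]]]'; python3 -m jog '[[[30,-20,-20,0,0,0,0.3],[40,-20,0,0,0,0,0.3],[40,-20,0,0,0,0,0.3],[0,0,0,0,0,0,0.3],[0,0,0,0,0,0,0.3]]]'
python3 - <<'E'
from h import *
f=bot.grab_frame('wrist'); s=bot.observe(); save(f,'w10')
for n in ['scene','top']:
    f=bot.grab_frame(n); save(f,n+'10')
    for q in ['twin_mid','caddy_hook','tray_mid']:
        for r in bot.spot_point(q,f)[:4]: print(n,q,round(r['conf'],2),np.array(r['xyz']).round(4))
a=cv2.imread('pics/w10.png'); b=cv2.imread('pics/scene10.png')[180:330,310:460]
cv2.imwrite('pics/c10.png',np.hstack([cv2.resize(a,(480,360)),cv2.resize(b,(320,360),interpolation=2)]))
print(s['clock'],s['force'])
E
```

```text
clock: 14.05
position: [0.6618, 0.1023, 0.3383]
tool_rot: [3.141, 0.004, -3.087]
force: [0.2, -0.4, 0.4]
grip_width: 0.0257
finger_force: 0.0
clock: 14.55
position: [0.5543, 0.036, 0.3551]
tool_rot: [3.141, 0.001, -3.087]
force: [0.6, 0.8, -0.1]
grip_width: 0.0253
finger_force: 0.0
scene twin_mid 0.91 [0.6548 0.1953 0.1361]
scene caddy_hook 0.9 [0.3373 0.1569 0.1041]
scene caddy_hook 0.89 [ 0.5653 -0.0969  0.1075]
scene caddy_hook 0.85 [ 0.4208 -0.0357  0.1034]
scene caddy_hook 0.78 [0.7117 0.1342 0.1918]
scene tray_mid 0.73 [ 0.6765 -0.1862  0.1066]
top twin_mid 0.8 [0.6562 0.1925 0.1357]
top caddy_hook 0.95 [ 0.5652 -0.0985  0.1098]
top caddy_hook 0.66 [0.712  0.1359 0.1906]
top caddy_hook 0.57 [0.3382 0.1511 0.108 ]
top tray_mid 0.94 [ 0.6788 -0.1899  0.1054]
14.6 [ 0.33323471  0.26831192 -1.03341865]
```

View pics/c10.png

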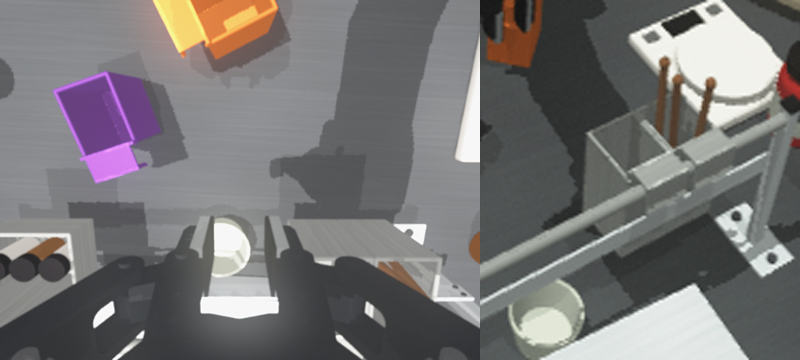

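The scene crop shows both caddies hanging side by side with no visible gap. The twin (y=0.192) and the tray haven't moved, and the arm is clear.

```bash
python3 -c "
from workcell import bot
print(bot.job_done())"
```

```text
the job is handed in; nothing more can be done
None
```

The empty steel caddy hangs on the rail beside the matching caddy, with a measured gap of about half a millimetre or less. The matching caddy and spice tray stayed put, the arm is clear, and the job was handed in at about 15 s, with no verdict returned.

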